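# Pack the electrode sample set into its caddy

### The arm

A 6-joint arm with a two-finger parallel gripper is mounted at the origin on the work surface. World frame = base frame: x ahead of the robot, y to its left, z up, the work surface at z = 0. Lengths are in m, angles in degrees, forces in N, time in s.
With the tool pointing down it reaches from about 0.425 to 0.95 m from the base axis. Payload 14.7 kg.
Tool frame: the origin (TCP) lies at the very end of the fingers, on their centre line; the grasp point (between the pads) lies 19 mm behind it (manip.pinch_z is the distance from the TCP to the grasp point, in m); z points along the fingers, y is the line along which they close (so a half turn about z gives the same grasp; the last joint's range is limited). The gripper opens to 85 mm and grips with 20 to 120 N. Pads are 22 mm wide; open, the fingers measure 114 mm over their backs; the gripper's body (76 mm by 85 mm) begins 54 mm behind the grasp point. The pads swing forward as they close: fully open they stand 13 mm farther back than shut.
Start: joints at [-74.003, 27.513, 91.461, -0, 61.026, -2.67], TCP at [0.208, -0.616, 0.193] pointing down, gripper open.
Joint ranges: [-157.49, 157.49], [-46.99, 117.5], [13.45, 153.17], [-89.5, 269.5], [5.16, 153.95], [-167.48, 167.48]. Speed limits (degrees/s): [108.29, 108.29, 136.94, 172.46, 172.46, 172.46].

### API

Orientations are given as a 3x3 rotation matrix whose columns are the frame's x, y, z axes.
In Python, from rig import monitor, imaging, hand_in, manip gives the robot as it stands. The module is installed in compiled form; this text tells all that it offers.
- The arm moves only by the shell command python3 -m crank 'ROWS'. ROWS is a JSON object of lists of equal length, an entry for each row: "twist": the turn, a rotation vector about the tool's x, y, z in units of 8 degrees (1.0 is 8 degrees), a list of three; "delta_pos": the shift along the tool's x, y, z in units of 50 mm (1.0 is 50 mm), a list of three; "fingers": the finger opening in mm, from 0 to 85.4. In form: {"twist": [[ax, ay, az], ...], "delta_pos": [[tx, ty, tz], ...], "fingers": [fingers, ...]}. A call has 1 to 20 rows; each row is the pose to reach, as a shift and turn from the pose commanded when the call began, along the tool's axes at that moment; what a row does not reach only later rows make up. A row lasts 1/10 s, in which the tool goes at most 50 mm and 8.59 degrees, less where a joint would pass 70% of its speed; a pose out of reach is approached as far as the arm can. A call with a gripper value outside its range is refused whole. The fingers move at their own pace and stop on an object; the grip force is fixed at half the most. Time passes only in rows, so rows that repeat a pose let the fingers close. It gives the time, the measured TCP pose, the force, the opening and the grip force at its end, in the units of the state.
- monitor.get_obs(): the state, without advancing time (a new reading comes with each control period).
- imaging.capture(name): name is "scene" or "side" or "wrist"; returns a dict with "frame" (384x512x3 uint8, red, green, blue), "K" (3x3 intrinsics, pixels), "R" (3x3) and "t" (3): a world point X has camera coordinates R X + t; the wrist camera has in their place "T_tool_cam" (4x4, takes a point from camera to tool coordinates, whose origin is the TCP and whose axes are the flange's). Camera axes: x right, y down, z forward; pixel columns grow to the right and rows downward; lengths in m; the calibration is good to about 2 mm. A picture is of the moment at which its call begins: read the wrist's pose just before it. There is no depth.
- hand_in(): hands the job in; it is judged then, once.
The state is a dict: "time": time; "joints": joint angles; "dq": joint speeds; "tau": joint torques, N m; "tcp_pos": TCP position; "ee_rot": TCP orientation; "contact_force": force on the tool from outside, world axes, zero at the start; "ft_torque": the same for the moment, N m; "grip_width": finger opening in m; "finger_force": force on a finger pad.
Only numpy, scipy, OpenCV 4.12 (cv2) and the standard library are available. Lean on these libraries where they do the work, as an engineer would, in place of code of your own. Each camera call takes 0.05 s, during which the arm holds its last target. There are 200 camera calls.

### The job

Pack the sample set into the grey caddy: stand the slim capped vial in the round well, and lay the three plain metal plates one after another in a straight shingled row along the middle of the white strip, the longest first, flat and close up to the low wall beside the well, then the middle one, then the shortest. Each later plate rests one end over the far end of the plate before it, overlapping by about 15 mm (a finger's breadth), with its other end down on the strip. The plate with the large hole and the squat jar do not belong: leave them, the beaker and the tweezers where they are.

Things in the scene. Friction and masses are not known exactly. Their poses are not given: they have to be found in the camera images.
- caddy: Grey tray fixed to the bench, 270 x 112 mm (x, y), floor 6 mm thick, walls 14 mm high. Origin: centre of underside, x along its length. At the -x end a round well, centre x = -101, y = 0: white collar 48 mm inside, 58 outside, top 18 mm above bench, on the same floor. Cross wall x = -70 to -66; lane x = -66 to 131, 104 mm wide; white strip 44 mm wide along y = 0. The row starts at the cross wall, runs to +x.
- plate_long: Longest flat plain dark-grey metal test plate, 80 x 36 x 6 mm (x, y, z), no hole. Origin: centre of its underside; x along its length. Lies flat on the bench at the start, at any yaw. Bottom of the row.
- plate_mid: Middle flat plain dark-grey metal test plate, 65 x 36 x 6 mm (x, y, z), no hole. Origin: centre of its underside; x along its length. Lies flat on the bench at the start, at any yaw. Second in the row.
- plate_short: Shortest flat plain dark-grey metal test plate, 50 x 36 x 6 mm (x, y, z), no hole. Origin: centre of its underside; x along its length. Lies flat on the bench at the start, at any yaw. Third in the row.
- vial: Slim amber vial with a white cap, 28 mm diameter, 60 mm tall, standing upright. Origin: centre of its underside, z up. Goes in the well.
- plate_holed: Look-alike: dark-grey metal plate 65 x 36 x 6 mm with a 20 mm round hole through its middle. Does not belong; leave it. Origin: centre of its underside, x along its length.
- jar: Look-alike: squat amber jar with a white cap, 48 mm diameter, 46 mm tall. Does not belong; leave it. Origin: centre of its underside.
- beaker: Bystander: clear empty glass beaker, 68 mm rim diameter, 68 mm tall. Leave it. Origin: centre of its underside.
- tweezers: Bystander: dark steel tweezers, 120 mm long, about 20 mm wide and 6 mm thick, lying flat. Leave them. Origin: middle of the underside, x along the length.
There are look-alikes about, which are no part of the job. What is shaped like the plate_short but green or purple is not meant.

How it is judged (in metres and radians):
At the end, for the whole second after the job is handed in: Long plate flat within 20 mm of the cross wall; middle and short plates each overlap the last by 4 to 23 mm, far end on the floor; row within 15 mm and 0.2 rad of the strip's middle line; vial upright, within 11 mm of the well's centre; others within 20 mm of their starts; all at rest (x of plate_long in the frame of caddy between -0.031 and -0.006 m and y of plate_long in the frame of caddy between -0.015 and 0.015 m and angle between the y axis of each of plate_long, plate_mid, plate_short and the y axis of caddy, either way round below 0.2 rad and y of plate_mid in the frame of caddy between -0.015 and 0.015 m and y of plate_short in the frame of caddy between -0.015 and 0.015 m and x of plate_mid in the frame of caddy between 0.01 and 0.07 m and x of plate_short in the frame of caddy between 0.045 and 0.12 m and horizontal distance between plate_long and plate_mid between 0.0485 and 0.0685 m and horizontal distance between plate_mid and plate_short between 0.0345 and 0.0535 m and z of each of plate_long, vial in the frame of caddy below 0.009 m and angle between plate_long's own z axis and vertical below 0.04 rad and angle between plate_mid's own z axis and vertical between 0.06 and 0.25 rad and angle between plate_short's own z axis and vertical between 0.08 and 0.4 rad and z of plate_mid in the frame of caddy between 0.006 and 0.016 m and z of plate_short in the frame of caddy between 0.006 and 0.016 m and x of vial in the frame of caddy between -0.112 and -0.09 m and y of vial in the frame of caddy between -0.011 and 0.011 m and angle between vial's own z axis and vertical below 0.08 rad and z of vial in the frame of caddy above 0.003 m and linear speed of each of plate_long, plate_mid, plate_short, vial below 0.01 m/s and angular speed of each of plate_long, plate_mid, plate_short below 0.1 rad/s and angular speed of vial below 0.5 rad/s and not (distance of any of plate_holed, jar, beaker, tweezers from where it was at the start of the episode above 0.02 m)); the robot touches nothing.
It fails at once if the holed plate, jar, beaker or tweezers is moved more than 20 mm (distance of any of plate_holed, jar, beaker, tweezers from where it was at the start of the episode above 0.02 m).
It also fails if it takes over 120 s, if anything falls off the work surface, if the arm or the gripper's body presses on something with over 40 N, if the wrist force passes 120 N, or if a joint passes its speed limit or range.

## Working session

There is one attempt and no reset: what is moved stays moved. The work goes in short steps, Python scripts to look and compute and a shell command to move; the robot and the scene stay as the last step left them, time stands still between calls to the robot, and variables do not carry over. Pictures are saved under pics/ and viewed, at most 14 in all, crops included, and the job is handed in when it is done.

```bash
mkdir -p pics; python3 - <<'E'
from rig import monitor, imaging, manip
import cv2, numpy as np
o=monitor.get_obs(); print(o['time'],o['tcp_pos'],np.round(o['ee_rot'],3),o['grip_width'],manip.pinch_z)
for n in ('scene','side','wrist'):
    c=imaging.capture(n); cv2.imwrite(f'pics/{n}0.png',c['frame'][:,:,::-1])
    print(n,np.round(c['K'],1).tolist()); 
    for k in('R','t','T_tool_cam'):
        if k in c: print(k,np.round(c[k],3).tolist())
E
```

```text
0.0 [ 0.20796019 -0.61535516  0.1924862 ] [[ 0.947  0.32  -0.   ]
 [ 0.32  -0.947  0.001]
 [ 0.    -0.001 -1.   ]] 0.08550078379517571 0.0187
scene [[355.6, 0.0, 261.2], [0.0, 355.6, 191.5], [0.0, 0.0, 1.0]]
R [[0.875, 0.484, 0.016], [0.418, -0.738, -0.53], [-0.245, 0.471, -0.848]]
t [-0.427, -0.238, 0.978]
side [[358.5, 0.0, 257.0], [0.0, 358.5, 181.9], [0.0, 0.0, 1.0]]
R [[-0.997, -0.077, -0.007], [-0.043, 0.628, -0.777], [0.064, -0.774, -0.63]]
t [0.484, 0.107, 0.703]
wrist [[289.5, 0.0, 256.3], [0.0, 289.5, 190.4], [0.0, 0.0, 1.0]]
T_tool_cam [[-0.0, -0.96, -0.281, 0.072], [1.0, -0.0, 0.001, 0.0], [-0.001, -0.281, 0.96, -0.18], [0.0, 0.0, 0.0, 1.0]]
```

View pics/scene0.png

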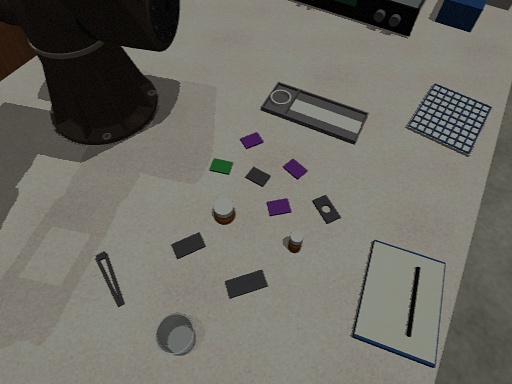

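View pics/side0.png

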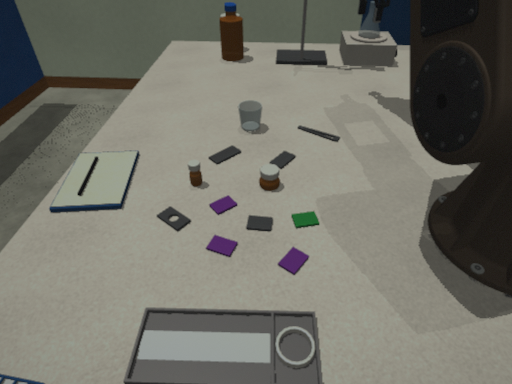

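The scene view shows plain dark plates at (246,284), (188,245) and (258,176). The holed plate is at (326,208), the vial at (295,242), the jar at (224,211) and the caddy at about (314,111), with its well at (281,97). I'll measure all of these in both views.

```bash
cat > h.py <<'E'
import numpy as np, cv2
from rig import monitor, imaging
def cap(n):
    o=monitor.get_obs(); c=imaging.capture(n)
    if n=='wrist':
        T=np.array(c['T_tool_cam']); Rt=np.array(o['ee_rot'])
        c['Rw']=Rt@T[:3,:3]; c['o']=np.array(o['tcp_pos'])+Rt@T[:3,3]
    else:
        R=np.array(c['R']); c['Rw']=R.T; c['o']=-R.T@np.array(c['t'])
    return c
def ray(c,uv):
    d=c['Rw']@np.linalg.inv(c['K'])@np.array([uv[0],uv[1],1.]); return c['o'],d/np.linalg.norm(d)
def onz(c,uv,z):
    o,d=ray(c,uv); return o+d*(z-o[2])/d[2]
def proj(c,X):
    p=np.array(c['K'])@c['Rw'].T@(np.array(X)-c['o']); return p[:2]/p[2]
def tri(c1,a,c2,b):
    o1,d1=ray(c1,a); o2,d2=ray(c2,b)
    s=np.linalg.lstsq(np.c_[d1,-d2],o2-o1,rcond=None)[0]
    p,q=o1+s[0]*d1,o2+s[1]*d2; return (p+q)/2,np.linalg.norm(p-q)
def darks(c,thr=75,amin=120,amax=4000):
    f=c['frame']; h=cv2.cvtColor(f,cv2.COLOR_RGB2HSV)
    m=((h[...,2]<thr)&(f.max(2).astype(int)-f.min(2)<25)).astype(np.uint8)
    cs=cv2.findContours(m,cv2.RETR_EXTERNAL,cv2.CHAIN_APPROX_NONE)[0]
    return [k for k in cs if amin<cv2.contourArea(k)<amax]
def rect(c,k,z):
    P=np.array([onz(c,p[0],z)[:2] for p in k])*1000
    (x,y),(w,h),a=cv2.minAreaRect(P.astype(np.float32))
    if w<h: w,h,a=h,w,a+90
    return round(x,1),round(y,1),round(w,1),round(h,1),round((a+90)%180-90,1)
def yaw_cen(k):
    m=cv2.moments(k); return m['m10']/m['m00'],m['m01']/m['m00']
E
python3 - <<'E'
from h import *
C={n:cap(n) for n in('scene','side')}
for n,c in C.items():
    for k in darks(c):
        r=rect(c,k,.006)
        if r[2]<140: print(n,np.round(yaw_cen(k)),r)
f=C['scene']['frame'][60:300,160:380,::-1]
cv2.imwrite('pics/crop_scene.png',cv2.resize(f,None,fx=2.5,fy=2.5,interpolation=cv2.INTER_CUBIC))
g=C['side']['frame'][:,:,::-1][95:384,110:345]
cv2.imwrite('pics/crop_side.png',cv2.resize(g,None,fx=2,fy=2,interpolation=cv2.INTER_CUBIC))
E
```

```text
scene [170. 327.] (513.1, -388.1, 63.9, 54.7, 78.6)
scene [245. 284.] (587.6, -244.2, 79.7, 37.5, 47.2)
scene [109. 277.] (345.4, -366.6, 124.9, 23.7, -26.4)
scene [188. 245.] (438.9, -232.5, 63.9, 38.2, 56.5)
scene [326. 209.] (659.5, -6.6, 66.2, 38.0, -35.6)
scene [258. 176.] (481.0, -5.0, 50.6, 37.5, -3.7)
scene [280.  96.] (404.3, 264.1, 44.1, 42.3, -62.1)
scene [500.   3.] (868.1, 1063.9, 102.1, 56.1, 30.5)
side [293. 317.] (410.1, 241.0, 88.2, 62.7, -86.5)
side [259. 223.] (479.9, 3.1, 48.1, 38.3, -2.7)
side [174. 219.] (657.7, 1.7, 68.4, 36.6, -35.5)
side [283. 159.] (437.7, -222.7, 66.0, 38.1, 56.2)
side [224. 155.] (585.6, -234.1, 80.0, 39.3, 47.8)
side [320. 134.] (343.1, -357.5, 121.3, 23.3, -30.6)
```

View pics/crop_scene.png

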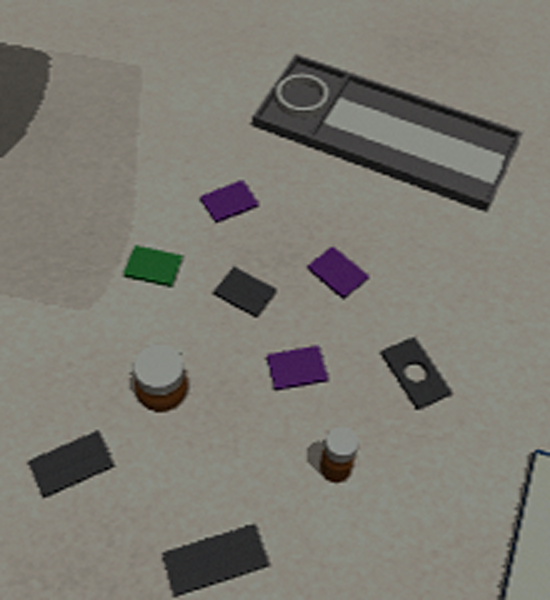

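View pics/crop_side.png

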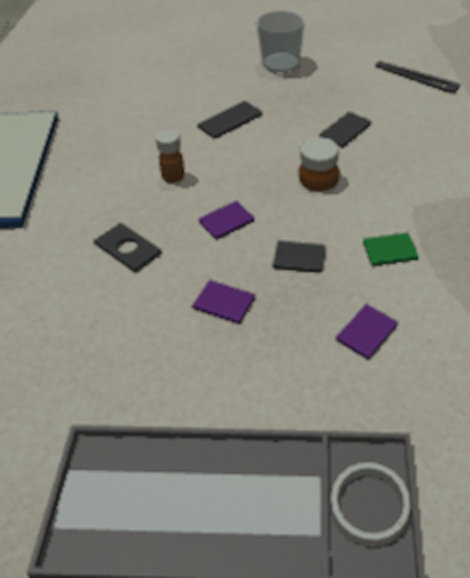

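The crops confirm the candidates. The plain dark rectangles in the scene view are (246,284), about 80 mm, which is plate_long; (188,245), about 64 mm, plate_mid; and (258,176), about 50 mm, plate_short. The dark 65 mm plate at (326,208) has the hole. The green (221,166) and purple pieces are decoys. The slim vial is at (295,242) and the squat jar at (224,211). Next I'll triangulate heights and find the caddy.

```bash
python3 - <<'E'
from h import *
C={n:cap(n) for n in('scene','side')}
s,d=C['scene'],C['side']; print(np.round(s['o'],3),np.round(d['o'],3))
K={n:[k for k in darks(c)] for n,c in C.items()}
near=lambda n,p:min((yaw_cen(k) for k in K[n]),key=lambda q:np.hypot(q[0]-p[0],q[1]-p[1]))
for nm,a,b in(('long',(245,284),(224,155)),('mid',(188,245),(283,159)),('short',(258,176),(259,223)),('holed',(326,209),(174,219))):
    print(nm,[np.round(v*1000,1) for v in tri(s,near('scene',a),d,near('side',b))])
# caddy strip & ring, vial by white/brown masks
for n,c,box,ring,vial in(('scene',s,(285,90,365,140),(265,84,296,110),(283,228,308,256)),('side',d,(125,320,275,372),(272,320,318,370),(186,158,206,188))):
    f=c['frame']; h=cv2.cvtColor(f,cv2.COLOR_RGB2HSV)
    def big(m,bx):
        z=np.zeros(f.shape[:2],np.uint8); z[bx[1]:bx[3],bx[0]:bx[2]]=1
        k=cv2.findContours(m.astype(np.uint8)*z,cv2.RETR_EXTERNAL,cv2.CHAIN_APPROX_NONE)[0]
        return max(k,key=cv2.contourArea)
    w=(h[...,2]>125)
    k=big(w,box); print(n,'strip',cv2.contourArea(k),rect(c,k,.007)); C[n]['st']=yaw_cen(k)
    k=big(w,ring); print('ring',rect(c,k,.018)); C[n]['rg']=yaw_cen(k)
    k=big((h[...,1]>110)&(f[...,0]>f[...,2]+15)&(h[...,0]<20),vial); x,y,ww,hh=cv2.boundingRect(k); print('brown',x,y,ww,hh)
    print('base',np.round(onz(c,(x+ww/2,y+hh),0),4))
for q in('st','rg'): print(q,[np.round(v*1000,1) for v in tri(s,s[q],d,d[q])])
E
```

```text
[ 0.713 -0.429  0.71 ] [0.442 0.514 0.529]
long [array([ 5.873e+02, -2.430e+02, -2.000e-01]), np.float64(1.8)]
mid [array([ 436.9, -231.5,    0. ]), np.float64(0.3)]
short [array([480. ,  -2. ,   0.6]), np.float64(1.1)]
holed [array([ 6.597e+02, -3.500e+00, -1.000e-01]), np.float64(0.3)]
scene strip 740.5 (542.7, 258.7, 191.6, 42.7, 2.6)
ring (375.1, 255.5, 60.5, 28.3, -61.4)
brown 288 240 13 13
base [ 0.6442 -0.1351  0.    ]
side strip 3665.5 (543.3, 261.2, 192.4, 44.3, 2.7)
ring (409.9, 255.0, 56.3, 54.9, -87.9)
brown 190 171 12 15
base [ 0.6353 -0.1117  0.    ]
st [array([543.6, 261. ,   4.2]), np.float64(2.1)]
rg [array([391.7, 253.9,  28.2]), np.float64(39.9)]
```

```bash
cat >> h.py <<'E'
from scipy.spatial.transform import Rotation as Ro
CAD=np.array([510.7,259.0]);CY=2.65
def cad(x,y=0):
    a=np.radians(CY); return CAD+np.array([[np.cos(a),-np.sin(a)],[np.sin(a),np.cos(a)]])@[x,y]
def tgt(x,y,z,yaw,tilt=0):
    "mm, deg; tilt>0 lowers the +x end of the tool"
    o=monitor.get_obs(); R=np.array(o['ee_rot']); a=np.radians(yaw)
    Rt=np.array([[np.cos(a),np.sin(a),0],[np.sin(a),-np.cos(a),0],[0,0,-1]])@Ro.from_euler('y',-tilt,degrees=True).as_matrix()
    d=R.T@(np.array([x,y,z])/1000-o['tcp_pos'])/.05
    w=np.degrees(Ro.from_matrix(R.T@Rt).as_rotvec())/8
    print('delta_pos',np.round(d,2).tolist(),'twist',np.round(w,2).tolist(),'z',o['tcp_pos'][2]*1000)
E
python3 -c "
from h import *
tgt(587,-241,150,47.5)"
```

```text
delta_pos [9.58, -4.67, 0.86] twist [-0.0, -0.0, -3.6] z 192.94691757239764
```

```bash
python3 -m crank '{"twist":[[0,0,-3.6],[0,0,-3.6],[0,0,-3.6],[0,0,-3.6],[0,0,-3.6],[0,0,-3.6],[0,0,-3.6],[0,0,-3.6],[0,0,-3.6],[0,0,-3.6],[0,0,-3.6],[0,0,-3.6],[0,0,-3.6],[0,0,-3.6],[0,0,-3.6],[0,0,-3.6],[0,0,-3.6],[0,0,-3.6],[0,0,-3.6],[0,0,-3.6]],"delta_pos":[[9.58,-4.67,0.86],[9.58,-4.67,0.86],[9.58,-4.67,0.86],[9.58,-4.67,0.86],[9.58,-4.67,0.86],[9.58,-4.67,0.86],[9.58,-4.67,0.86],[9.58,-4.67,0.86],[9.58,-4.67,0.86],[9.58,-4.67,0.86],[9.58,-4.67,0.86],[9.58,-4.67,0.86],[9.58,-4.67,0.86],[9.58,-4.67,0.86],[9.58,-4.67,0.86],[9.58,-4.67,0.86],[9.58,-4.67,0.86],[9.58,-4.67,0.86],[9.58,-4.67,0.86],[9.58,-4.67,0.86]],"fingers":[60,60,60,60,60,60,60,60,60,60,60,60,60,60,60,60,60,60,60,60]}'
python3 - <<'E'
from h import *
c=cap('wrist'); cv2.imwrite('pics/w1.png',c['frame'][:,:,::-1]); print(proj(c,[.587,-.241,.006]))
for k in darks(c,amin=800,amax=20000): print(np.round(yaw_cen(k)),rect(c,k,.006))
E
```

```text
time: 2.35
tcp_pos: [0.5871, -0.2413, 0.1501]
ee_rot: [[0.676, 0.737, 0.0], [0.737, -0.676, -0.0], [0.0, 0.0, -1.0]]
contact_force: [-0.6, 0.4, 0.2]
grip_width: 0.0604
finger_force: 0.0
[255.3411266  170.44772113]
[257. 170.] (587.7, -243.5, 78.5, 35.0, 47.3)
[30. 74.] (483.0, -6.3, 50.8, 37.7, -3.5)
```

View pics/w1.png

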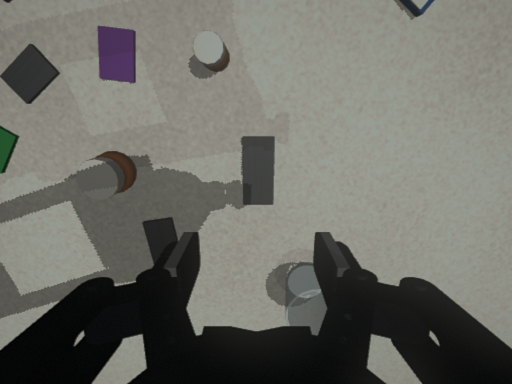

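View w1: the long plate is at (257,170), between and ahead of the fingers and aligned. The vial cap is at (209,46). I'll descend on the plate.

```bash
python3 -m crank '{"twist":[[0,0,0],[0,0,0],[0,0,0],[0,0,0],[0,0,0],[0,0,0],[0,0,0],[0,0,0],[0,0,0],[0,0,0]],"delta_pos":[[-0.02,0.03,1],[-0.02,0.03,2],[-0.02,0.03,2.6],[-0.02,0.03,2.8],[-0.02,0.03,2.9],[-0.02,0.03,2.92],[-0.02,0.03,2.94],[-0.02,0.03,2.96],[-0.02,0.03,2.96],[-0.02,0.03,2.96]],"fingers":[50,50,48,48,46,46,46,46,46,46]}'
```

```text
time: 3.4
tcp_pos: [0.5879, -0.2432, 0.0027]
ee_rot: [[0.676, 0.737, 0.001], [0.737, -0.676, -0.0], [0.0, 0.001, -1.0]]
contact_force: [-1.1, 0.6, 0.4]
grip_width: 0.0457
finger_force: 0.0
```

No contact yet, so I'll go a bit lower in small steps.

```bash
for z in 0.06 0.06; do python3 -m crank '{"twist":[[0,0,0],[0,0,0]],"delta_pos":[[0,0,0.03],[0,0,0.06]],"fingers":[44,44]}' | egrep 'pos|force|width'; done
```

```text
tcp_pos: [0.5876, -0.243, -0.0009]
contact_force: [0.5, 0.1, -0.2]
grip_width: 0.0439
finger_force: 0.0
tcp_pos: [0.5875, -0.243, -0.0042]
contact_force: [-0.1, 0.8, -0.6]
grip_width: 0.0443
finger_force: 0.0
```

```bash
python3 -m crank '{"twist":[[0,0,0],[0,0,0],[0,0,0],[0,0,0],[0,0,0],[0,0,0],[0,0,0],[0,0,0]],"delta_pos":[[0,0,0],[0,0,0],[0,0,0],[0,0,0],[0,0,0],[0,0,0],[0,0,0],[0,0,0]],"fingers":[30,30,30,30,30,30,30,30]}' | egrep 'pos|force|width'
python3 -m crank '{"twist":[[0,0,0],[0,0,0],[0,0,0],[0,0,0],[0,0,0]],"delta_pos":[[0,0,-0.2],[0,0,-1],[0,0,-2],[0,0,-2.4],[0,0,-2.4]],"fingers":[30,30,30,30,30]}'
python3 - <<'E'
from h import *
x,y=cad(-20); print(x,y); tgt(x,y,115,CY)
E
```

```text
tcp_pos: [0.5875, -0.243, -0.0039]
contact_force: [0.3, 0.2, 0.2]
grip_width: 0.03
finger_force: 0.0
time: 5.1
tcp_pos: [0.5898, -0.244, 0.1206]
ee_rot: [[0.676, 0.737, 0.006], [0.737, -0.676, -0.003], [0.002, 0.006, -1.0]]
contact_force: [-0.5, 0.1, -0.4]
grip_width: 0.0297
finger_force: 0.0
490.7213879451821 258.0753052595134
delta_pos [6.06, -8.25, 0.07] twist [0.04, -0.03, 5.6] z 120.6146821418857
```

The fingers closed above the plate because the tips sit well behind the TCP at this opening. I'll check that the plate hasn't moved, then go lower.

```bash
python3 -m crank '{"twist":[[0,0,0],[0,0,0],[0,0,0]],"delta_pos":[[0,0,0],[0,0,0],[0,0,0]],"fingers":[48,48,48]}' | egrep pos
python3 - <<'E'
from h import *
c=cap('wrist')
for k in darks(c,amin=800,amax=20000): print(np.round(yaw_cen(k)),rect(c,k,.006))
tgt(587.7,-243,-4,47.3)
E
```

```text
tcp_pos: [0.5868, -0.2426, 0.1149]
[257. 176.] (587.8, -243.5, 79.4, 35.0, 47.1)
[12. 67.] (491.4, -18.3, 59.5, 30.6, 33.4)
delta_pos [0.01, 0.02, 2.38] twist [-0.01, 0.0, 0.02] z 114.99209682639331
```

```bash
python3 -m crank '{"twist":[[0,0,0],[0,0,0],[0,0,0],[0,0,0],[0,0,0],[0,0,0],[0,0,0]],"delta_pos":[[0.01,0.02,1],[0.01,0.02,1.8],[0.01,0.02,2.2],[0.01,0.02,2.34],[0.01,0.02,2.38],[0.01,0.02,2.42],[0.01,0.02,2.42]],"fingers":[46,46,46,46,46,46,46]}' | egrep 'pos|force'
for z in 1 2 ; do python3 -m crank '{"twist":[[0,0,0],[0,0,0]],"delta_pos":[[0,0,0.02],[0,0,0.04]],"fingers":[46,46]}' | egrep 'pos|contact'; done
```

```text
tcp_pos: [0.5894, -0.2436, -0.0039]
contact_force: [0.3, -0.2, 0.4]
finger_force: 0.0
tcp_pos: [0.5891, -0.2435, -0.0061]
contact_force: [-0.3, -1.7, -0.4]
tcp_pos: [0.5887, -0.2433, -0.0087]
contact_force: [0.3, 0.2, -0.6]
```

```bash
for z in 1 2 3; do python3 -m crank '{"twist":[[0,0,0],[0,0,0]],"delta_pos":[[0,0,0.02],[0,0,0.04]],"fingers":[44,44]}' | egrep 'pos|contact'; done
```

```text
tcp_pos: [0.5886, -0.2433, -0.011]
contact_force: [0.2, 0.6, -0.7]
tcp_pos: [0.5886, -0.2433, -0.0131]
contact_force: [0.4, -0.3, -0.1]
tcp_pos: [0.5886, -0.2433, -0.015]
contact_force: [0.1, -0.8, 0.7]
```

```bash
python3 - <<'E'
from h import *
a=cap('side')['frame'][60:200,160:330,::-1]; b=cap('wrist')['frame'][100:384,60:450,::-1]
a=cv2.resize(a,(400,330),interpolation=cv2.INTER_CUBIC); b=cv2.resize(b,(400,330))
cv2.imwrite('pics/chk1.png',np.hstack([a,b]))
E
```

```text
(no output)
```

View pics/chk1.png

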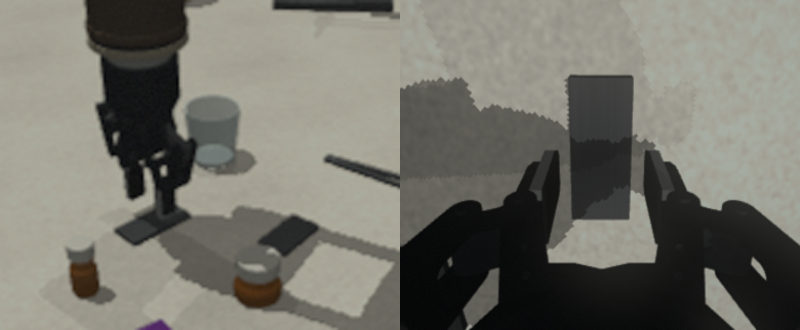

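In chk1 the fingers straddle the plate near its level without touching. I'll close here.

```bash
python3 -m crank '{"twist":[[0,0,0],[0,0,0],[0,0,0],[0,0,0],[0,0,0]],"delta_pos":[[0,0,0],[0,0,0],[0,0,0],[0,0,0],[0,0,0]],"fingers":[32,32,32,32,32]}' | egrep 'pos|force|width'
```

```text
tcp_pos: [0.5887, -0.2433, -0.0149]
contact_force: [-0.2, -0.8, -0.0]
grip_width: 0.032
finger_force: 0.0
```

```bash
python3 -m crank '{"twist":[[0,0,0],[0,0,0],[0,0,0],[0,0,0]],"delta_pos":[[0,0,0],[0,0,0],[0,0,0],[0,0,0]],"fingers":[46,46,46,46]}' | egrep 'width'
for z in 1 2 3 4 5 ; do python3 -m crank '{"twist":[[0,0,0],[0,0,0]],"delta_pos":[[0,0,0.02],[0,0,0.04]],"fingers":[46,46]}' | egrep 'pos|contact' |tr '\n' ' '; done
```

```text
grip_width: 0.0455
tcp_pos: [0.5886, -0.2433, -0.017] contact_force: [-0.1, -0.1, 0.0] tcp_pos: [0.5886, -0.2433, -0.019] contact_force: [-0.1, 0.4, -0.4] tcp_pos: [0.5886, -0.2433, -0.021] contact_force: [0.5, 0.3, 0.1] tcp_pos: [0.5886, -0.2433, -0.023] contact_force: [-0.5, 0.4, -0.8] tcp_pos: [0.5886, -0.2433, -0.025] contact_force: [0.1, -0.8, 0.2]
```

```bash
python3 - <<'E'
from h import *
c=cap('wrist'); cv2.imwrite('pics/w2.png',c['frame'][:,:,::-1])
o=monitor.get_obs(); R=np.array(o['ee_rot']);print(o['tcp_pos'],o['joints'])
print('cam',c['o'],'tcp px',proj(c,o['tcp_pos']),'pads',[proj(c,o['tcp_pos']+R@[0,s*.023,-.010]) for s in(1,-1)])
print([proj(c,[.5887-.0,-.2433,z]) for z in(0,.006)])
for k in darks(c,thr=90,amin=800,amax=40000): print(np.round(yaw_cen(k)),rect(c,k,.006))
a=cap('side'); cv2.imwrite('pics/s2.png',cv2.resize(a['frame'][100:190,180:290,::-1],None,fx=6,fy=6,interpolation=cv2.INTER_CUBIC))
E
```

```text
[ 0.58854263 -0.24329735 -0.02513695] [-2.51870558e+01  4.18606972e+01  1.01736058e+02  8.31250066e-04
  3.64138665e+01  1.73465379e+01]
cam [ 0.63738408 -0.19088088  0.15507269] tcp px [255.21985548 217.31269204] pads [array([291.46601406, 223.13978947]), array([218.88870812, 223.1918093 ])]
[array([255.31132179, 233.12761853]), array([255.28734479, 237.63484834])]
[ 40. 226.] (504.4, -155.4, 57.1, 49.5, -38.7)
[255. 232.] (588.5, -243.0, 80.2, 36.5, 48.2)
[151.  14.] (627.5, -128.1, 39.2, 11.7, -42.5)
```

View pics/w2.png

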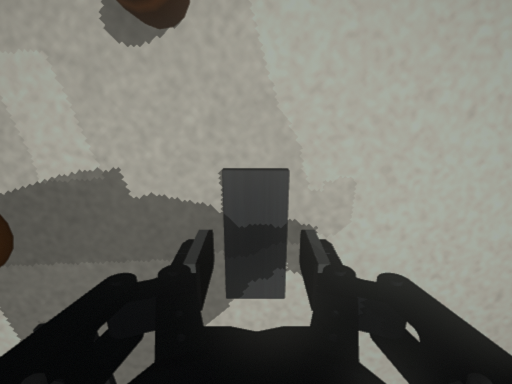

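View pics/s2.png

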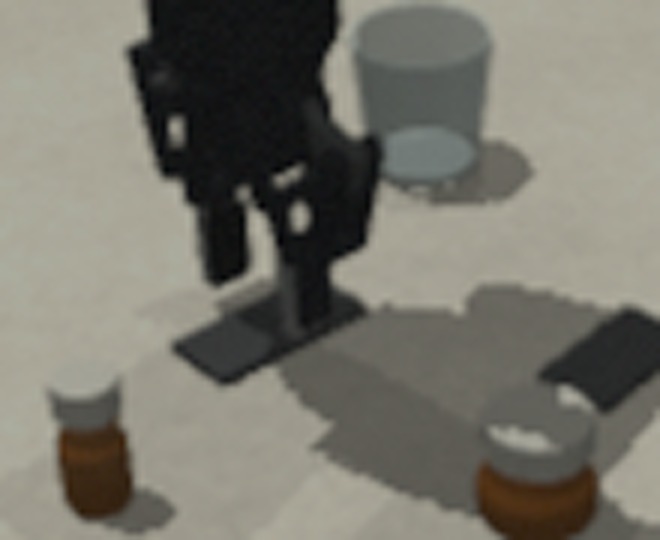

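w2 and s2 show the tips still hovering. The inner finger faces are 88 px apart for 46 mm, so they stand about 150 mm from the camera against 158 mm for the plate top. The tips are therefore about 14 mm above the bench, much farther behind the stated TCP than expected. I'll keep going down, watching the force.

```bash
for z in 1 2 3 4 5 6; do python3 -m crank '{"twist":[[0,0,0],[0,0,0]],"delta_pos":[[0,0,0.02],[0,0,0.04]],"fingers":[46,46]}' | egrep 'pos|contact' |tr '\n' ' '; done
```

```text
tcp_pos: [0.5887, -0.2433, -0.0269] contact_force: [0.2, 0.6, -0.5] tcp_pos: [0.5886, -0.2433, -0.029] contact_force: [-0.3, 0.5, -0.4] tcp_pos: [0.5886, -0.2433, -0.031] contact_force: [-0.7, 0.1, 0.1] tcp_pos: [0.5886, -0.2433, -0.033] contact_force: [0.6, -1.2, -0.7] tcp_pos: [0.5886, -0.2433, -0.035] contact_force: [-0.7, 0.3, 0.4] tcp_pos: [0.5886, -0.2433, -0.037] contact_force: [-0.5, 1.0, 0.0]
```

```bash
python3 -m crank '{"twist":[[0,0,0],[0,0,0],[0,0,0],[0,0,0],[0,0,0]],"delta_pos":[[0,0,0],[0,0,0],[0,0,0],[0,0,0],[0,0,0]],"fingers":[32,32,32,32,32]}' | egrep 'pos|force|width'
```

```text
tcp_pos: [0.5886, -0.2433, -0.0366]
contact_force: [-1.5, 0.7, 5.7]
grip_width: 0.0335
finger_force: 59.3
```

```bash
python3 -m crank '{"twist":[[0,0,0],[0,0,0],[0,0,0],[0,0,0],[0,0,0]],"delta_pos":[[0,0,-0.1],[0,0,-0.3],[0,0,-0.6],[0,0,-1],[0,0,-1]],"fingers":[30,30,30,30,30]}' | egrep 'pos|force|width'
python3 - <<'E'
from h import *
c=cap('wrist'); cv2.imwrite('pics/w3.png',c['frame'][:,:,::-1])
for k in darks(c,thr=90,amin=800,amax=40000): print(np.round(yaw_cen(k)),rect(c,k,.056))
E
```

```text
tcp_pos: [0.5906, -0.2442, 0.0166]
contact_force: [0.6, 0.1, -0.6]
grip_width: 0.0332
finger_force: 59.8
[ 10. 231.] (500.4, -152.4, 34.8, 11.8, 33.6)
[176.  25.] (633.9, -142.8, 27.5, 18.0, -23.5)
```

View pics/w3.png

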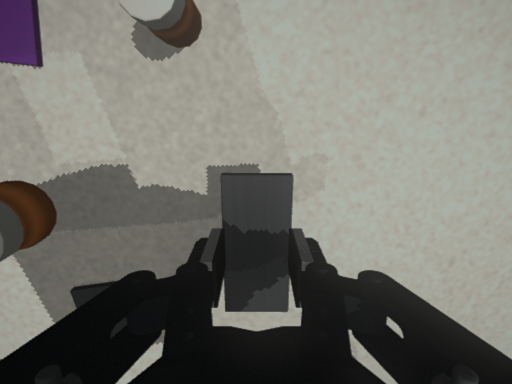

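w3 shows the plate held, spanning about (221–293, 173–311), centred in the pads. Gripping at TCP z = −37 mm put the plate's underside at bench level, so I'll use underside = TCP z + 37. Now I'll carry it over the lane.

```bash
python3 -m crank '{"twist":[[0,0,0],[0,0,0]],"delta_pos":[[0,0,-1],[0,0,-1.3]],"fingers":[30,30]}' | egrep 'pos|width'
python3 - <<'E'
from h import *
x,y=cad(-20); print(x,y); tgt(x,y,80,CY)
E
```

```text
tcp_pos: [0.59, -0.2439, 0.0813]
grip_width: 0.0332
490.7213879451821 258.0753052595134
delta_pos [6.06, -8.25, 0.01] twist [0.02, -0.02, 5.6] z 81.32398487936257
```

```bash
python3 -m crank '{"twist":[[0,0,5.6],[0,0,5.6],[0,0,5.6],[0,0,5.6],[0,0,5.6],[0,0,5.6],[0,0,5.6],[0,0,5.6],[0,0,5.6],[0,0,5.6],[0,0,5.6],[0,0,5.6],[0,0,5.6],[0,0,5.6],[0,0,5.6],[0,0,5.6],[0,0,5.6]],"delta_pos":[[6.06,-8.25,0],[6.06,-8.25,0],[6.06,-8.25,0],[6.06,-8.25,0],[6.06,-8.25,0],[6.06,-8.25,0],[6.06,-8.25,0],[6.06,-8.25,0],[6.06,-8.25,0],[6.06,-8.25,0],[6.06,-8.25,0],[6.06,-8.25,0],[6.06,-8.25,0],[6.06,-8.25,0],[6.06,-8.25,0],[6.06,-8.25,0],[6.06,-8.25,0]],"fingers":[30,30,30,30,30,30,30,30,30,30,30,30,30,30,30,30,30]}'
python3 - <<'E'
from h import *
c=cap('wrist'); cv2.imwrite('pics/w4.png',c['frame'][:,:,::-1])
w=(cv2.cvtColor(c['frame'],cv2.COLOR_RGB2HSV)[...,2]>110)
print('exp ring',proj(c,[*cad(-101)/1000,.018]),'strip ends',[proj(c,[*cad(x,y)/1000,.007]) for x in(-66,131) for y in(-22,22)])
E
```

```text
time: 13.4
tcp_pos: [0.4897, 0.2582, 0.0781]
ee_rot: [[0.999, 0.045, 0.0], [0.045, -0.999, -0.0], [0.0, 0.0, -1.0]]
contact_force: [-0.2, 0.7, -2.5]
grip_width: 0.0332
finger_force: 60.8
exp ring [255.9461043  273.38926055] strip ends [array([279.14851766, 234.38149393]), array([232.65053551, 234.43945365]), array([284.65508739,  -4.89890944]), array([226.36834587,  -4.83814484])]
```

View pics/w4.png

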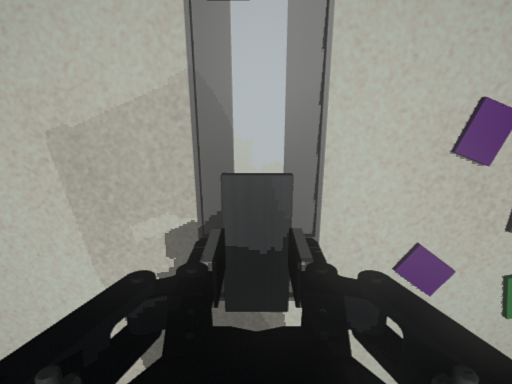

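```bash
python3 - <<'E'
from h import *
f=cv2.imread('pics/w4.png')[:,:,::-1]; c=cap('wrist'); v=f.max(2).astype(int)
for r in (10,40,80,120,160):
    g=np.diff(v[r,:]); 
    def e(a,b,s): i=a+np.argmax(s*g[a:b]); return i+1
    l,rr=e(215,250,1),e(270,305,-1); L,RR=e(180,210,-1),e(315,340,1)
    A,B=onz(c,(l-.5,r),.0065)*1e3,onz(c,(rr-.5,r),.0065)*1e3
    a=np.radians(CY); rel=lambda P:(np.array([[np.cos(a),np.sin(a)],[-np.sin(a),np.cos(a)]])@(P[:2]-CAD)).round(1)
    print(r,l,rr,rel(A),rel(B), rel(onz(c,(L,r),.014)*1e3),rel(onz(c,(RR,r),.014)*1e3))
E
```

```text
10 230 288 [121.3  20.2] [121.2 -24.3] [119.2  53.4] [119.1 -54.4]
40 231 287 [100.5  19.9] [100.4 -24.1] [99.  53.3] [ 98.9 -54.3]
80 232 286 [71.  19.9] [ 71.  -24.1] [70.4 53.7] [ 70.3 -54.6]
120 233 285 [39.3 19.8] [ 39.3 -24.2] [39.7 53.3] [ 39.6 -58.3]
160 234 284 [ 5.1 19.8] [  5.1 -24.2] [ 6.5 52.8] [  6.4 -54.6]
```

```bash
sed -i 's/510.7,259.0/510.7,257.3/' h.py; python3 - <<'E'
from h import *
x,y=cad(-20); tgt(x,y,-26,CY)
E
```

```text
delta_pos [0.02, 0.04, 2.08] twist [-0.0, -0.0, -0.0] z 78.1408050383177
```

```bash
python3 -m crank '{"twist":[[0,0,0],[0,0,0],[0,0,0],[0,0,0],[0,0,0],[0,0,0]],"delta_pos":[[0.02,0.04,0.8],[0.02,0.04,1.6],[0.02,0.04,1.95],[0.02,0.04,2.06],[0.02,0.04,2.08],[0.02,0.04,2.08]],"fingers":[30,30,30,30,30,30]}' | egrep 'pos|force'
for z in 1 2 3; do python3 -m crank '{"twist":[[0,0,0],[0,0,0]],"delta_pos":[[0,0,0.015],[0,0,0.03]],"fingers":[30,30]}' | egrep 'pos|contact' |tr '\n' ' '; done
```

```text
tcp_pos: [0.4913, 0.2571, -0.0251]
contact_force: [0.4, -0.1, -1.8]
finger_force: 60.7
tcp_pos: [0.4913, 0.2572, -0.0264] contact_force: [-1.4, -0.3, -3.2] tcp_pos: [0.4908, 0.2569, -0.0286] contact_force: [0.5, 0.5, -1.9] tcp_pos: [0.4906, 0.2569, -0.0304] contact_force: [0.2, 0.2, -2.6]
```

```bash
python3 -m crank '{"twist":[[0,0,0],[0,0,0]],"delta_pos":[[0,0,0.01],[0,0,0.02]],"fingers":[30,30]}' | egrep 'pos|contact' |tr '\n' ' '
python3 -m crank '{"twist":[[0,0,0],[0,0,0],[0,0,0],[0,0,0],[0,0,0],[0,0,0],[0,0,0],[0,0,0]],"delta_pos":[[0,0,0],[0,0,0],[0,0,0],[0,0,-0.2],[0,0,-0.8],[0,0,-1.6],[0,0,-2.4],[0,0,-3]],"fingers":[48,48,48,48,48,48,48,48]}' | egrep 'pos|force|width'
python3 - <<'E'
from h import *
c=cap('wrist')
a=np.radians(CY)
for k in darks(c,thr=90,amin=800,amax=40000):
    for z in (.012,): print(np.round(yaw_cen(k)),r:=rect(c,k,z), np.array([[np.cos(a),np.sin(a)],[-np.sin(a),np.cos(a)]])@(np.array(r[:2])-CAD))
cv2.imwrite('pics/w5.png',c['frame'][:,:,::-1])
tgt(438,-230,80,56)
E
```

```text
tcp_pos: [0.4906, 0.2569, -0.0308] contact_force: [-5.0, -2.6, 26.3] tcp_pos: [0.491, 0.257, 0.1217]
contact_force: [0.9, 0.4, 0.3]
grip_width: 0.0478
finger_force: 0.0
[496. 198.] (482.6, 2.1, 48.9, 35.8, -3.1) [ -39.86905483 -253.62789371]
delta_pos [-1.56, 9.7, 0.88] twist [0.0, -0.05, -6.67] z 125.59947129965352
```

View pics/w5.png

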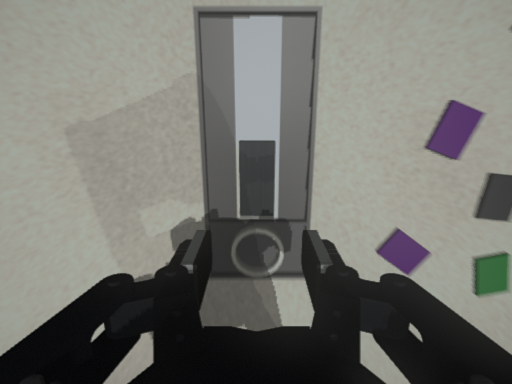

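w5 shows the long plate flat on the strip at (239–275, 140–217), just short of the cross wall at row 219. The ring centre is at (257,253).

```bash
python3 - <<'E'
from h import *
c=cap('wrist'); a=np.radians(CY); M=np.array([[np.cos(a),np.sin(a)],[-np.sin(a),np.cos(a)]])
rel=lambda uv,z:(M@(onz(c,uv,z)[:2]*1e3-CAD)).round(1)
print('tcp',monitor.get_obs()['tcp_pos'])
for uv in((239,140.5),(275,140.5),(239,216),(275,216)): print(uv,rel(uv,.012))
print('ring',rel((257,253),.018),'strip far',rel((258,15),.0065),'strip edges',rel((233.5,80),.0065),rel((281.5,80),.0065), 'farwall',rel((258,10),.014))
E
```

```text
tcp [0.49294877 0.25796518 0.12330453]
(239, 140.5) [21.3 18.7]
(275, 140.5) [ 21.4 -17.6]
(239, 216) [-59.8  20. ]
(275, 216) [-59.8 -19. ]
ring [-101.     0.5] strip far [134.9  -0.3] strip edges [79.  23.4] [ 79.  -23.2] farwall [136.8  -0.2]
```

Row geometry checks out: the long plate is at x ≈ −19, y ≈ 0. Next is plate_mid.

```bash
python3 -m crank '{"twist":[[0,0,-6.67],[0,0,-6.67],[0,0,-6.67],[0,0,-6.67],[0,0,-6.67],[0,0,-6.67],[0,0,-6.67],[0,0,-6.67],[0,0,-6.67],[0,0,-6.67],[0,0,-6.67],[0,0,-6.67],[0,0,-6.67],[0,0,-6.67],[0,0,-6.67],[0,0,-6.67],[0,0,-6.67]],"delta_pos":[[-1.56,9.7,0.8],[-1.56,9.7,0.8],[-1.56,9.7,0.8],[-1.56,9.7,0.8],[-1.56,9.7,0.8],[-1.56,9.7,0.8],[-1.56,9.7,0.8],[-1.56,9.7,0.8],[-1.56,9.7,0.8],[-1.56,9.7,0.8],[-1.56,9.7,0.8],[-1.56,9.7,0.8],[-1.56,9.7,0.8],[-1.56,9.7,0.8],[-1.56,9.7,0.8],[-1.56,9.7,0.8],[-1.56,9.7,0.8]],"fingers":[48,48,48,48,48,48,48,48,48,48,48,48,48,48,48,48,48]}'
python3 - <<'E'
from h import *
c=cap('wrist')
for k in darks(c,thr=90,amin=800,amax=20000): print(np.round(yaw_cen(k)),r:=rect(c,k,.006))
b=[k for k in darks(c,thr=90,amin=800,amax=20000) if 55<rect(c,k,.006)[2]<75]
if b: r=rect(c,b[0],.006); tgt(r[0],r[1],-37,r[4])
E
```

```text
time: 17.5
tcp_pos: [0.4355, -0.2305, 0.0787]
ee_rot: [[0.558, 0.83, 0.0], [0.83, -0.558, -0.0], [0.0, 0.0, -1.0]]
contact_force: [0.3, 0.1, -0.1]
grip_width: 0.0481
finger_force: 0.0
[259. 185.] (438.4, -231.0, 63.9, 36.7, 56.1)
[120. 153.] (359.3, -139.4, 123.6, 18.2, -44.9)
delta_pos [0.03, 0.05, 2.31] twist [0.0, -0.0, -0.0] z 78.71921016059683
```

```bash
python3 -m crank '{"twist":[[0,0,0],[0,0,0],[0,0,0],[0,0,0],[0,0,0],[0,0,0],[0,0,0],[0,0,0]],"delta_pos":[[0.03,0.05,0.9],[0.03,0.05,1.7],[0.03,0.05,2.1],[0.03,0.05,2.2],[0.03,0.05,2.26],[0.03,0.05,2.3],[0.03,0.05,2.3],[0.03,0.05,2.3]],"fingers":[48,48,48,48,48,48,48,48]}' | egrep 'pos|contact'
python3 -m crank '{"twist":[[0,0,0],[0,0,0],[0,0,0],[0,0,0],[0,0,0],[0,0,0]],"delta_pos":[[0,0,0],[0,0,0],[0,0,0],[0,0,0],[0,0,0],[0,0,0]],"fingers":[30,30,30,30,30,30]}' | egrep 'pos|force|width'
```

```text
tcp_pos: [0.4388, -0.2317, -0.0355]
contact_force: [0.8, -0.1, 0.1]
tcp_pos: [0.4387, -0.2317, -0.0354]
contact_force: [-2.0, 1.5, 18.2]
grip_width: 0.0328
finger_force: 57.9
```

```bash
python3 -m crank '{"twist":[[0,0,0],[0,0,0],[0,0,0],[0,0,0],[0,0,0],[0,0,0]],"delta_pos":[[0,0,-0.1],[0,0,-0.5],[0,0,-1.2],[0,0,-2],[0,0,-2.4],[0,0,-2.4]],"fingers":[30,30,30,30,30,30]}' | egrep 'pos|force|width'
cat >> h.py <<'E'
def pl(xc,zu,tilt,off=36,dx=0):
    "TCP target putting the underside centre at caddy x, height zu (mm); dx: grip point ahead of plate centre"
    a=np.radians(CY); t=np.radians(tilt); u=np.array([np.cos(a),np.sin(a),0])
    tz=np.array([0,0,-1])*np.cos(t)-u*np.sin(t); tx=u*np.cos(t)+np.array([0,0,-1])*np.sin(t)
    P=np.array([*cad(xc),zu])+off*tz+dx*tx
    print(P.round(1)); tgt(*P,CY,tilt)
E
python3 - <<'E'
from h import *
c=cap('wrist')
for k in darks(c,thr=90,amin=1500,amax=40000): print(np.round(yaw_cen(k)),rect(c,k,monitor.get_obs()['tcp_pos'][2]+.042))
pl(38,125,0)
E
```

```text
tcp_pos: [0.4398, -0.2324, 0.0866]
contact_force: [0.3, 0.1, -1.1]
grip_width: 0.0326
finger_force: 59.9
[548.7 259.1  89. ]
delta_pos [9.37, -3.67, -0.09] twist [0.02, -0.01, 6.67] z 84.97058001075524
```

```bash
python3 -m crank '{"twist":[[0,0,6.67],[0,0,6.67],[0,0,6.67],[0,0,6.67],[0,0,6.67],[0,0,6.67],[0,0,6.67],[0,0,6.67],[0,0,6.67],[0,0,6.67],[0,0,6.67],[0,0,6.67],[0,0,6.67],[0,0,6.67],[0,0,6.67],[0,0,6.67],[0,0,6.67]],"delta_pos":[[9.37,-3.67,-0.1],[9.37,-3.67,-0.1],[9.37,-3.67,-0.1],[9.37,-3.67,-0.1],[9.37,-3.67,-0.1],[9.37,-3.67,-0.1],[9.37,-3.67,-0.1],[9.37,-3.67,-0.1],[9.37,-3.67,-0.1],[9.37,-3.67,-0.1],[9.37,-3.67,-0.1],[9.37,-3.67,-0.1],[9.37,-3.67,-0.1],[9.37,-3.67,-0.1],[9.37,-3.67,-0.1],[9.37,-3.67,-0.1],[9.37,-3.67,-0.1]],"fingers":[30,30,30,30,30,30,30,30,30,30,30,30,30,30,30,30,30]}' | egrep 'pos|force|width'
python3 -c "
from h import *
pl(38,20,7)"
```

```text
tcp_pos: [0.5478, 0.2587, 0.0887]
contact_force: [-0.2, -0.5, -1.1]
grip_width: 0.0322
finger_force: 59.9
[544.3 258.9 -15.7]
delta_pos [-0.07, -0.01, 2.09] twist [0.0, -0.87, -0.01] z 88.67144158917883
```

```bash
python3 -m crank '{"twist":[[0,-0.4,0],[0,-0.87,0],[0,-0.87,0],[0,-0.87,0],[0,-0.87,0],[0,-0.87,0],[0,-0.87,0]],"delta_pos":[[-0.04,-0.01,0.8],[-0.07,-0.01,1.5],[-0.07,-0.01,1.9],[-0.07,-0.01,2.05],[-0.07,-0.01,2.09],[-0.07,-0.01,2.09],[-0.07,-0.01,2.09]],"fingers":[30,30,30,30,30,30,30]}' | egrep 'pos|rot|force'
python3 -c "
from h import *
pl(38,11,7)"
```

```text
tcp_pos: [0.5449, 0.2603, -0.0145]
ee_rot: [[0.992, 0.047, -0.119], [0.046, -0.999, -0.005], [-0.119, -0.001, -0.993]]
contact_force: [-0.5, -1.1, -1.2]
finger_force: 59.9
[544.3 258.9 -24.7]
delta_pos [0.01, 0.03, 0.2] twist [-0.0, -0.02, 0.0] z -14.516343295840228
```

```bash
python3 -m crank '{"twist":[[0,0,0],[0,0,0],[0,0,0],[0,0,0]],"delta_pos":[[0.01,0.02,0.05],[0.01,0.02,0.1],[0.01,0.02,0.15],[0.01,0.02,0.18]],"fingers":[30,30,30,30]}' | egrep 'pos|contact'
for i in 1 2; do python3 -m crank '{"twist":[[0,0,0],[0,0,0]],"delta_pos":[[0,0,0.01],[0,0,0.02]],"fingers":[30,30]}' | egrep 'pos|contact'; done
```

```text
tcp_pos: [0.5436, 0.2589, -0.0251]
contact_force: [0.5, 0.7, 0.2]
tcp_pos: [0.5436, 0.259, -0.0254]
contact_force: [-2.4, -2.1, 15.8]
tcp_pos: [0.5436, 0.259, -0.0256]
contact_force: [-5.7, -4.0, 29.3]
```

```bash
python3 -m crank '{"twist":[[0,0,0],[0,0,0],[0,0,0],[0,0,0],[0,0,0],[0,0.88,0],[0,0.88,0],[0,0.88,0],[0,0.88,0]],"delta_pos":[[0,0,-0.02],[0,0,-0.02],[0,0,-0.02],[0,0,-0.02],[0,0,-0.8],[-0.4,0,-1.6],[-0.5,0,-2.4],[-0.5,0,-3],[-0.5,0,-3]],"fingers":[48,48,48,48,48,48,48,48,48]}' | egrep 'pos|force|width'
python3 - <<'E'
from h import *
c=cap('wrist'); a=np.radians(CY); M=np.array([[np.cos(a),np.sin(a)],[-np.sin(a),np.cos(a)]])
cv2.imwrite('pics/w6.png',c['frame'][:,:,::-1])
# profile along row: column brightness at center column
print([tuple(np.round(proj(c,[*cad(x)/1000,z])).astype(int)) for x,z in((-60,.012),(20,.012),(5.7,.018),(70,.012),(131,.007))])
f=c['frame'].max(2).astype(int)
u=int(proj(c,[*cad(40)/1000,.012])[0]); print(u,f[0:300:3,u].tolist())
tgt(480.5,-1,80,-3)
E
```

```text
tcp_pos: [0.5393, 0.2598, 0.1294]
contact_force: [1.6, -0.2, -0.3]
grip_width: 0.0475
finger_force: 0.0
[(np.int64(257), np.int64(253)), (np.int64(257), np.int64(185)), (np.int64(257), np.int64(200)), (np.int64(257), np.int64(138)), (np.int64(257), np.int64(74))]
257 [161, 165, 164, 162, 160, 163, 166, 170, 166, 164, 167, 166, 164, 163, 165, 166, 169, 165, 166, 166, 166, 170, 167, 136, 122, 87, 177, 177, 177, 177, 177, 176, 177, 177, 177, 177, 178, 177, 177, 177, 177, 177, 177, 176, 176, 177, 90, 81, 80, 78, 78, 77, 76, 72, 70, 69, 69, 68, 67, 67, 71, 70, 70, 70, 69, 68, 68, 62, 63, 62, 62, 62, 61, 59, 39, 40, 41, 40, 40, 40, 39, 39, 38, 39, 41, 36, 41, 55, 69, 92, 46, 48, 48, 49, 48, 49, 52, 55, 55, 54]
delta_pos [-1.4, 5.15, 0.93] twist [-0.01, -0.04, 0.71] z 127.16407992560485
```

View pics/w6.png

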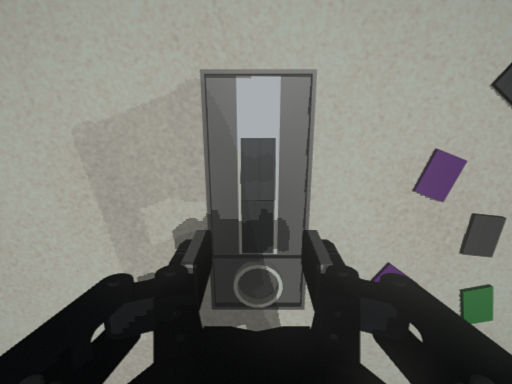

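In w6 the mid plate spans rows 138–200, exactly where predicted (caddy x 6 to 70), centred on the strip and lapping the long plate. plate_short is next.

```bash
python3 -m crank '{"twist":[[0,0,0.71],[0,0,0.71],[0,0,0.71],[0,0,0.71],[0,0,0.71],[0,0,0.71],[0,0,0.71],[0,0,0.71],[0,0,0.71],[0,0,0.71],[0,0,0.71]],"delta_pos":[[-1.4,5.15,0.9],[-1.4,5.15,0.9],[-1.4,5.15,0.9],[-1.4,5.15,0.9],[-1.4,5.15,0.9],[-1.4,5.15,0.9],[-1.4,5.15,0.9],[-1.4,5.15,0.9],[-1.4,5.15,0.9],[-1.4,5.15,0.9],[-1.4,5.15,0.9]],"fingers":[48,48,48,48,48,48,48,48,48,48,48]}' | egrep 'pos|rot'
python3 - <<'E'
from h import *
c=cap('wrist'); f=c['frame'].astype(int)
m=((f[...,2]>f[...,1]+25)|(f[...,1]>f[...,0]+25)).astype(np.uint8)
for k in cv2.findContours(m,0,cv2.CHAIN_APPROX_NONE)[0]:
    if cv2.contourArea(k)>300: print('decoy',rect(c,k,.006))
for k in darks(c,thr=90,amin=800,amax=20000):
    r=rect(c,k,.006); print(np.round(yaw_cen(k)),r)
    if 42<r[2]<58 and abs(r[1])<20:
        a=np.radians(r[4]); tgt(r[0]+4*np.cos(a),r[1]+4*np.sin(a),-36.5,r[4])
E
```

```text
tcp_pos: [0.4792, -0.001, 0.0799]
ee_rot: [[0.999, -0.051, 0.002], [-0.051, -0.999, 0.0], [0.002, -0.0, -1.0]]
decoy (388.5, -21.6, 48.9, 35.1, 14.8)
decoy (419.3, 95.8, 35.9, 25.4, -33.6)
decoy (548.8, 60.5, 49.1, 35.4, -18.1)
decoy (563.4, -53.7, 49.2, 35.3, 40.9)
[392. 193.] (468.8, -128.0, 47.9, 41.3, -29.0)
[259. 184.] (481.6, -4.0, 49.9, 35.5, -3.0)
delta_pos [0.13, 0.05, 2.33] twist [-0.0, -0.01, 0.01] z 79.96218384471602
[ 28. 211.] (474.7, 199.8, 235.8, 70.8, -16.9)
```

Size 49.9 x 35.5 mm, dark and plain, so this is plate_short. The decoys are clear of the fingers.

```bash
python3 -m crank '{"twist":[[0,0,0],[0,0,0],[0,0,0],[0,0,0],[0,0,0],[0,0,0],[0,0,0],[0,0,0]],"delta_pos":[[0.13,0.05,0.9],[0.13,0.05,1.7],[0.13,0.05,2.1],[0.13,0.05,2.2],[0.13,0.05,2.26],[0.13,0.05,2.3],[0.13,0.05,2.31],[0.13,0.05,2.31]],"fingers":[48,48,48,48,48,48,48,48]}' | egrep 'pos|contact'
python3 -m crank '{"twist":[[0,0,0],[0,0,0],[0,0,0],[0,0,0],[0,0,0],[0,0,0]],"delta_pos":[[0,0,0],[0,0,0],[0,0,0],[0,0,0],[0,0,0],[0,0,0]],"fingers":[30,30,30,30,30,30]}' | egrep 'pos|force|width'
python3 -m crank '{"twist":[[0,0,0],[0,0,0],[0,0,0],[0,0,0],[0,0,0],[0,0,0]],"delta_pos":[[0,0,-0.1],[0,0,-0.5],[0,0,-1.2],[0,0,-2],[0,0,-2.4],[0,0,-2.4]],"fingers":[30,30,30,30,30,30]}' | egrep 'pos|force|width'
python3 -c "
from h import *
pl(80.5,125,0,dx=4)"
```

```text
tcp_pos: [0.4862, -0.0047, -0.0347]
contact_force: [0.5, 0.5, 0.2]
tcp_pos: [0.486, -0.0047, -0.0345]
contact_force: [-2.9, -0.2, 17.3]
grip_width: 0.0326
finger_force: 58.0
tcp_pos: [0.4872, -0.0048, 0.0874]
contact_force: [-0.2, -0.0, -1.4]
grip_width: 0.0315
finger_force: 59.6
[595.1 261.2  89. ]
delta_pos [1.88, -5.43, -0.02] twist [0.0, -0.05, -0.71] z 87.43183402040962
```

```bash
python3 -m crank '{"twist":[[0,0,-0.71],[0,0,-0.71],[0,0,-0.71],[0,0,-0.71],[0,0,-0.71],[0,0,-0.71],[0,0,-0.71],[0,0,-0.71],[0,0,-0.71],[0,0,-0.71],[0,0,-0.71]],"delta_pos":[[1.88,-5.43,0],[1.88,-5.43,0],[1.88,-5.43,0],[1.88,-5.43,0],[1.88,-5.43,0],[1.88,-5.43,0],[1.88,-5.43,0],[1.88,-5.43,0],[1.88,-5.43,0],[1.88,-5.43,0],[1.88,-5.43,0]],"fingers":[30,30,30,30,30,30,30,30,30,30,30]}' | egrep 'pos|force|width'
python3 -c "
from h import *
pl(80.5,19,10,off=35,dx=4)"
```

```text
tcp_pos: [0.5933, 0.2606, 0.0847]
contact_force: [-0.6, -0.2, -1.1]
grip_width: 0.0318
finger_force: 59.7
[589.  260.9 -16.2]
delta_pos [-0.09, -0.01, 2.02] twist [0.0, -1.26, -0.01] z 84.65207726838878
```

```bash
python3 -m crank '{"twist":[[0,-0.6,0],[0,-1.24,0],[0,-1.24,0],[0,-1.24,0],[0,-1.24,0],[0,-1.24,0],[0,-1.24,0]],"delta_pos":[[-0.04,-0.01,0.8],[-0.09,-0.01,1.5],[-0.09,-0.01,1.85],[-0.09,-0.01,1.98],[-0.09,-0.01,2.02],[-0.09,-0.01,2.02],[-0.09,-0.01,2.02]],"fingers":[30,30,30,30,30,30,30]}' | egrep 'pos|rot|force'
python3 -c "
from h import *
pl(80.5,11,10,off=35,dx=4)"
```

```text
tcp_pos: [0.5897, 0.2623, -0.0146]
ee_rot: [[0.985, 0.047, -0.168], [0.046, -0.999, -0.007], [-0.168, -0.001, -0.986]]
contact_force: [0.0, -0.0, -0.6]
finger_force: 59.7
[589.  260.9 -24.2]
delta_pos [0.02, 0.03, 0.19] twist [-0.0, -0.04, 0.01] z -14.598306113359959
```

```bash
python3 -m crank '{"twist":[[0,0,0],[0,0,0],[0,0,0],[0,0,0]],"delta_pos":[[0.01,0.02,0.05],[0.02,0.02,0.1],[0.02,0.02,0.14],[0.02,0.02,0.15]],"fingers":[30,30,30,30]}' | egrep 'pos|contact'
for i in 1 2 ; do python3 -m crank '{"twist":[[0,0,0],[0,0,0]],"delta_pos":[[0,0,0.01],[0,0,0.02]],"fingers":[30,30]}' | egrep 'pos|contact'; done
```

```text
tcp_pos: [0.5886, 0.2608, -0.0242]
contact_force: [-0.3, -0.6, -0.5]
tcp_pos: [0.5887, 0.2608, -0.0246]
contact_force: [-0.7, -1.5, 11.3]
tcp_pos: [0.5887, 0.2608, -0.0248]
contact_force: [-3.3, -3.2, 22.2]
```

```bash
python3 -m crank '{"twist":[[0,0,0],[0,0,0],[0,0,0],[0,0,0],[0,0,0],[0,1.24,0],[0,1.24,0],[0,1.24,0],[0,1.24,0]],"delta_pos":[[0,0,-0.02],[0,0,-0.02],[0,0,-0.02],[0,0,-0.02],[0,0,-0.8],[-0.4,0,-1.6],[-0.7,0,-2.4],[-0.7,0,-3],[-0.7,0,-3]],"fingers":[48,48,48,48,48,48,48,48,48]}' | egrep 'pos|force|width'
python3 - <<'E'
from h import *
c=cap('wrist'); cv2.imwrite('pics/w7.png',c['frame'][:,:,::-1])
print([tuple(np.round(proj(c,[*cad(x,y)/1000,z])).astype(int)) for x,y,z in((-60,0,.012),(20,0,.012),(5.7,0,.018),(70,0,.012),(55,0,.018),(105,0,.012),(105,18,.012),(105,-18,.012))])
f=c['frame'].max(2).astype(int); g=np.diff(f[:,257]); print([(i,int(g[i])) for i in range(60,280) if abs(g[i])>7])
tgt(635,-130,130,18)
E
```

```text
tcp_pos: [0.5821, 0.2616, 0.1328]
contact_force: [0.9, 0.0, 0.1]
grip_width: 0.0479
finger_force: 0.0
[(np.int64(257), np.int64(284)), (np.int64(257), np.int64(222)), (np.int64(257), np.int64(236)), (np.int64(257), np.int64(178)), (np.int64(257), np.int64(193)), (np.int64(257), np.int64(145)), (np.int64(240), np.int64(145)), (np.int64(274), np.int64(145))]
[(113, -13), (114, -37), (118, -13), (120, 76), (144, -9), (145, -75), (146, -13), (192, -17), (193, 15), (218, -17)]
delta_pos [0.71, 7.86, -0.0] twist [-0.0, -0.04, -1.91] z 130.30725299216277
```

View pics/w7.png

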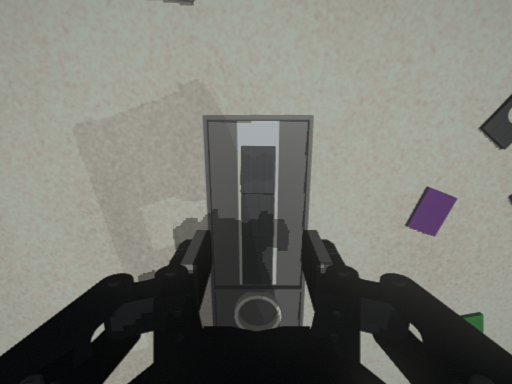

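In w7 the short plate spans rows 145–192 as predicted, lapped onto the mid plate and centred. The row is complete, so on to the vial.

```bash
python3 -m crank '{"twist":[[0,0,-1.9],[0,0,-1.9],[0,0,-1.9],[0,0,-1.9],[0,0,-1.9],[0,0,-1.9],[0,0,-1.9],[0,0,-1.9],[0,0,-1.9],[0,0,-1.9],[0,0,-1.9],[0,0,-1.9],[0,0,-1.9],[0,0,-1.9]],"delta_pos":[[0.8,7.8,0],[0.8,7.8,0],[0.8,7.8,0],[0.8,7.8,0],[0.8,7.8,0],[0.8,7.8,0],[0.8,7.8,0],[0.8,7.8,0],[0.8,7.8,0],[0.8,7.8,0],[0.8,7.8,0],[0.8,7.8,0],[0.8,7.8,0],[0.8,7.8,0]],"fingers":[64,64,64,64,64,64,64,64,64,64,64,64,64,64]}' | egrep 'pos|rot'
cat > v.py <<'E'
from h import *
c=cap('wrist'); f=c['frame']; h=cv2.cvtColor(f,cv2.COLOR_RGB2HSV)
br=((h[...,1]>110)&(h[...,0]<20)&(h[...,2]>30)).astype(np.uint8)
P=proj(c,[.640,-.123,.0]); Q=proj(c,[.640,-.123,.06]); print('exp base,top',P,Q)
for k in cv2.findContours(br,0,cv2.CHAIN_APPROX_NONE)[0]:
    if cv2.contourArea(k)>150: print('brown',cv2.boundingRect(k),np.round(yaw_cen(k)))
x0,y0=(Q-60).astype(int); x0,y0=max(x0,0),max(y0,0)
s=cv2.HoughCircles(cv2.GaussianBlur(cv2.cvtColor(f,cv2.COLOR_RGB2GRAY),(3,3),0)[y0:y0+120,x0:x0+120],cv2.HOUGH_GRADIENT,1.0,15,param1=80,param2=12,minRadius=10,maxRadius=28)
if s is not None:
    for u,v,r in s[0][:4]: print('circ',u+x0,v+y0,r,onz(c,(u+x0,v+y0),.06).round(4))
cv2.imwrite('pics/w8.png',f[:,:,::-1])
E
python3 v.py
```

```text
tcp_pos: [0.6378, -0.1265, 0.128]
ee_rot: [[0.951, 0.308, 0.001], [0.308, -0.951, 0.0], [0.001, 0.0, -1.0]]
exp base,top [253.21979265 171.48807544] [252.60750263 186.15363146]
brown (198, 288, 38, 29) [218. 299.]
circ 253.5 178.5 15.9 [ 0.6469 -0.1216  0.06  ]
```

```bash
python3 - <<'E'
from h import *
W=cap('wrist'); f=W['frame']; h=cv2.cvtColor(f,cv2.COLOR_RGB2HSV)
reg=np.zeros(f.shape[:2],bool); reg[150:215,220:290]=1
print(f[150:212:3,253].tolist()); print(f[178,225:285:3].tolist())
cv2.imwrite('pics/w8c.png',cv2.resize(f[120:240,190:320,::-1],None,fx=4,fy=4,interpolation=cv2.INTER_CUBIC))
E
```

```text
[[142, 139, 130], [140, 139, 129], [139, 137, 128], [140, 139, 129], [132, 129, 121], [58, 49, 42], [72, 56, 44], [67, 59, 51], [84, 84, 80], [148, 152, 143], [147, 150, 142], [147, 149, 141], [147, 149, 141], [147, 153, 151], [147, 153, 150], [147, 153, 149], [148, 153, 149], [147, 153, 147], [142, 144, 134], [93, 92, 86], [98, 97, 91]]
[[147, 149, 139], [146, 148, 137], [146, 144, 135], [147, 146, 136], [134, 135, 125], [85, 84, 78], [68, 65, 59], [144, 145, 137], [148, 152, 144], [147, 150, 143], [147, 151, 143], [147, 151, 143], [148, 152, 145], [107, 110, 105], [76, 66, 57], [148, 153, 142], [148, 153, 144], [147, 150, 139], [143, 141, 131], [147, 146, 136]]
```

View pics/w8c.png

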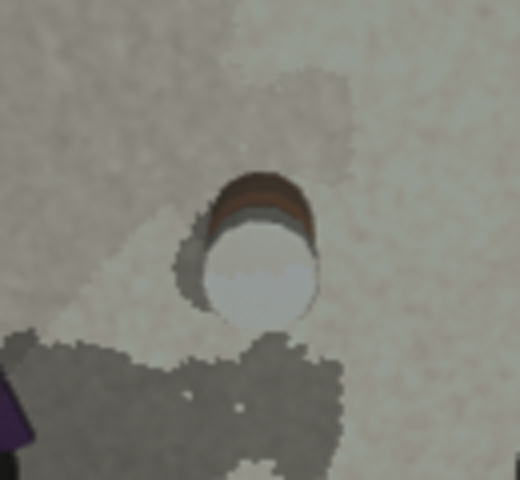

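The crop shows the vial's white cap as a circle at pixel (255.2,188.7), r 14. The amber body's far edge is at row 163, centred on column 255.

```bash
python3 - <<'E'
from h import *
c=cap('wrist'); print(onz(c,(255.2,188.7),.06).round(4),onz(c,(255.3,176),0).round(4))
S=cap('scene'); D=cap('side')
for C,b in((S,(280,222,312,262)),(D,(182,150,210,192))):
    f=C['frame'][b[1]:b[3],b[0]:b[2]].astype(int); m=((f[...,0]-f[...,2]>18)&(f[...,0]<130)).astype(np.uint8)
    k=max(cv2.findContours(m,0,cv2.CHAIN_APPROX_NONE)[0],key=cv2.contourArea); C['q']=np.array(yaw_cen(k))+b[:2]
print([C['q'] for C in(S,D)],'brown body centre',tri(S,S['q'],D,D['q']))
p=onz(c,(255.2,188.7),.06)*1e3
tgt(p[0],p[1],-12,18)
E
```

```text
[ 0.6385 -0.1263  0.06  ] [ 0.6359 -0.1271  0.    ]
[array([293.85658915, 247.55813953]), array([195.38534279, 177.84042553])] brown body centre (array([ 0.63888997, -0.12898568,  0.01033031]), np.float64(0.0005672422088469429))
delta_pos [0.01, -0.01, 2.8] twist [0.0, -0.01, -0.01] z 128.00938370806986
```

```bash
python3 -m crank '{"twist":[[0,0,0],[0,0,0],[0,0,0],[0,0,0],[0,0,0],[0,0,0],[0,0,0],[0,0,0]],"delta_pos":[[0,0,0.7],[0,0,1.4],[0,0,2.0],[0,0,2.4],[0,0,2.65],[0,0,2.76],[0,0,2.8],[0,0,2.8]],"fingers":[64,64,64,64,64,64,64,64]}' | egrep 'pos|contact'
python3 -m crank '{"twist":[[0,0,0],[0,0,0],[0,0,0],[0,0,0],[0,0,0],[0,0,0],[0,0,0],[0,0,0],[0,0,0],[0,0,0]],"delta_pos":[[0,0,0],[0,0,0],[0,0,0],[0,0,0],[0,0,0],[0,0,0],[0,0,0],[0,0,0],[0,0,0],[0,0,0]],"fingers":[55,48,42,37,33,30,24,24,24,24]}' | egrep 'pos|force|width'
```

```text
tcp_pos: [0.6385, -0.1275, -0.0114]
contact_force: [-0.1, 0.5, 0.1]
tcp_pos: [0.638, -0.1273, -0.0119]
contact_force: [-1.8, 1.4, 6.1]
grip_width: 0.0257
finger_force: 58.6
```

```bash
python3 -m crank '{"twist":[[0,0,0],[0,0,0],[0,0,0],[0,0,0],[0,0,0]],"delta_pos":[[0,0,-0.1],[0,0,-0.5],[0,0,-1.0],[0,0,-1.4],[0,0,-1.4]],"fingers":[22,22,22,22,22]}' | egrep 'pos|force|width'
python3 -c "
from h import *
x,y=cad(-101); print(x,y); tgt(x,y,60,18)"
```

```text
tcp_pos: [0.6397, -0.1278, 0.0608]
contact_force: [-0.3, 0.1, -0.3]
grip_width: 0.0254
finger_force: 58.9
409.8080091231694 252.63029156054267
delta_pos [-2.04, -8.65, -0.02] twist [0.02, -0.04, -0.02] z 60.80809003041065
```

```bash
python3 -m crank '{"twist":[[0,0,0],[0,0,0],[0,0,0],[0,0,0],[0,0,0],[0,0,0],[0,0,0],[0,0,0],[0,0,0],[0,0,0],[0,0,0],[0,0,0],[0,0,0],[0,0,0],[0,0,0]],"delta_pos":[[-2.04,-8.65,0],[-2.04,-8.65,0],[-2.04,-8.65,0],[-2.04,-8.65,0],[-2.04,-8.65,0],[-2.04,-8.65,0],[-2.04,-8.65,0],[-2.04,-8.65,0],[-2.04,-8.65,0],[-2.04,-8.65,0],[-2.04,-8.65,0],[-2.04,-8.65,0],[-2.04,-8.65,0],[-2.04,-8.65,0],[-2.04,-8.65,0]],"fingers":[22,22,22,22,22,22,22,22,22,22,22,22,22,22,22]}' | egrep 'pos|force|width|time'
python3 - <<'E'
from h import *
x,y=cad(-101); tgt(x,y,-4,18)
D=cap('side'); f=D['frame'].astype(int); h=cv2.cvtColor(D['frame'],cv2.COLOR_RGB2HSV)
m=((f[...,0]-f[...,2]>18)&(f[...,0]<150)&(h[...,1]>100)).astype(np.uint8); m[:200]=0
for k in cv2.findContours(m,0,cv2.CHAIN_APPROX_NONE)[0]:
    if cv2.contourArea(k)>60: print('brown',cv2.boundingRect(k))
print('exp bottom/top',proj(D,[x/1e3,y/1e3,.072]),proj(D,[x/1e3,y/1e3,.112]))
E
```

```text
time: 35.9
tcp_pos: [0.4085, 0.2524, 0.0576]
contact_force: [0.5, 0.1, 0.3]
grip_width: 0.0257
finger_force: 59.2
delta_pos [0.02, 0.0, 1.23] twist [0.0, -0.01, -0.03] z 57.5918969393906
brown (289, 311, 18, 23)
exp bottom/top [297.32900349 322.97929583] [299.31911158 306.61597545]
```

The vial is held and centred over the well in the side view: brown columns 289–307, expected 298. I'll lower it.

```bash
python3 -m crank '{"twist":[[0,0,0],[0,0,0],[0,0,0],[0,0,0],[0,0,0],[0,0,0],[0,0,0]],"delta_pos":[[0.02,0,0.4],[0.02,0,0.7],[0.02,0,0.95],[0.02,0,1.1],[0.02,0,1.18],[0.02,0,1.2],[0.02,0,1.2]],"fingers":[22,22,22,22,22,22,22]}' | egrep 'pos|contact'
for i in 1 2 3; do python3 -m crank '{"twist":[[0,0,0],[0,0,0]],"delta_pos":[[0,0,0.01],[0,0,0.02]],"fingers":[22,22]}' | egrep 'pos|contact'; done
```

```text
tcp_pos: [0.4093, 0.2534, -0.0022]
contact_force: [-1.2, -0.3, -0.7]
tcp_pos: [0.4094, 0.2535, -0.003]
contact_force: [0.0, 0.3, -0.1]
tcp_pos: [0.4092, 0.2534, -0.0043]
contact_force: [-0.0, -0.5, -1.4]
tcp_pos: [0.4091, 0.2533, -0.0054]
contact_force: [-0.7, 0.4, -0.2]
```

```bash
python3 -m crank '{"twist":[[0,0,0],[0,0,0]],"delta_pos":[[0,0,0.01],[0,0,0.02]],"fingers":[22,22]}' | egrep 'pos|contact'
python3 -m crank '{"twist":[[0,0,0],[0,0,0],[0,0,0],[0,0,0],[0,0,0],[0,0,0],[0,0,0],[0,0,0],[0,0,0],[0,0,0],[0,0,0],[0,0,0],[0,0,0]],"delta_pos":[[0,0,0],[0,0,0],[0,0,0],[0,0,0],[0,0,0],[0,0,0],[0,0,0],[0,0,-0.5],[0,0,-1.3],[0,0,-2.2],[0,0,-3],[0,0,-3],[0,0,-3]],"fingers":[30,34,38,42,46,50,54,54,54,54,54,54,54]}' | egrep 'pos|force|width|time'
```

```text
tcp_pos: [0.4093, 0.2534, -0.006]
contact_force: [-3.1, -1.7, 23.8]
time: 38.75
tcp_pos: [0.4094, 0.2536, 0.1445]
contact_force: [-0.1, -0.3, -1.5]
grip_width: 0.0543
finger_force: 0.0
```

I've used all 14 picture views, so I'll back the arm off and check the result numerically.

```bash
python3 -m crank '{"twist":[[0,0,0],[0,0,0],[0,0,0],[0,0,0],[0,0,0],[0,0,0],[0,0,0]],"delta_pos":[[0,1,0],[0,2,0],[0.5,3,0],[1,4,0],[1.5,4.5,0],[1.5,4.5,0],[1.5,4.5,0]],"fingers":[54,54,54,54,54,54,54]}' | egrep 'pos'
python3 - <<'E'
from h import *
x,y=cad(-101)/1e3
for n in('scene','side'):
    C=cap(n); f=C['frame'].astype(int); h=cv2.cvtColor(C['frame'],cv2.COLOR_RGB2HSV)
    B,T=proj(C,[x,y,.006]),proj(C,[x,y,.066]); print(n,'exp base,top',B.round(1),T.round(1))
    x0,x1=int(T[0]-20),int(T[0]+20); y0,y1=int(T[1]-18),int(B[1]+15)
    m=((f[...,0]-f[...,2]>18)&(h[...,1]>90)).astype(np.uint8)[y0:y1,x0:x1]
    k=max(cv2.findContours(m,0,cv2.CHAIN_APPROX_NONE)[0],key=cv2.contourArea); b=cv2.boundingRect(k)
    print(' brown centre',np.array(yaw_cen(k))+[x0,y0],b,'exp',proj(C,[x,y,.030]).round(1),'edges exp r',C['K'][0,0]*.014)
    w=(h[y0:y1,x0:x1,2]>135).astype(np.uint8); ks=[q for q in cv2.findContours(w,0,cv2.CHAIN_APPROX_NONE)[0] if cv2.contourArea(q)>30]
    print(' white',[(cv2.boundingRect(q)[0]+x0,cv2.boundingRect(q)[1]+y0,*cv2.boundingRect(q)[2:]) for q in ks])
    for k in darks(C,amin=120):
        r=rect(C,k,.006)
        if r[2]<135: print('  ',np.round(yaw_cen(k)),r)
E
```

```text
tcp_pos: [0.5487, 0.0613, 0.1419]
scene exp base,top [280.4  99.6] [281.8  82.6]
 brown centre [280.35440613  95.06130268] (15, 25, 10, 13) exp [280.9  93. ] edges exp r 4.978299646618618
 white [(263, 64, 36, 28)]
   [170. 327.] (511.6, -388.1, 63.6, 51.1, 85.6)
   [109. 277.] (345.4, -366.6, 124.9, 23.7, -26.4)
   [326. 209.] (659.5, -6.6, 66.2, 38.0, -35.6)
   [500.   3.] (868.1, 1063.9, 102.1, 56.1, 30.5)
side exp base,top [294.5 346.6] [297.  325.3]
 brown centre [295.201373   347.89244851] (10, 30, 19, 20) exp [295.4 338.4] edges exp r 5.018698989782859
 white [(277, 320, 37, 41)]
   [292. 320.] (410.0, 239.7, 90.7, 62.9, -86.5)
   [174. 219.] (658.0, 1.7, 67.6, 35.5, -35.2)
```

```bash
python3 - <<'E'
from h import *
x,y=cad(-101)/1e3
C=cap('side'); v=C['frame'].max(2).astype(int); s=C['frame'].astype(int)
for r in(320,324,328,332,336,342,350): print(r,v[r,275:320].tolist())
W=cap('scene'); v=W['frame'].max(2).astype(int)
for r in(78,82,86,90,94): print(r,v[r,266:298].tolist())
E
```

```text
320 [72, 86, 87, 87, 86, 85, 85, 86, 86, 86, 84, 85, 86, 85, 86, 86, 99, 127, 142, 146, 151, 158, 158, 153, 149, 145, 132, 107, 89, 85, 85, 85, 85, 84, 84, 85, 84, 70, 73, 84, 86, 89, 129, 152, 150]
324 [72, 87, 87, 86, 86, 86, 86, 84, 87, 86, 86, 85, 85, 92, 139, 165, 164, 164, 163, 163, 163, 162, 161, 162, 162, 162, 161, 162, 161, 161, 139, 102, 84, 85, 85, 84, 85, 75, 72, 81, 84, 89, 131, 156, 156]
328 [72, 87, 86, 86, 87, 86, 86, 85, 100, 125, 142, 147, 138, 143, 159, 165, 164, 164, 163, 164, 164, 163, 164, 163, 162, 162, 161, 163, 161, 161, 161, 154, 120, 85, 84, 85, 84, 78, 67, 76, 85, 88, 91, 132, 157]
332 [73, 86, 86, 86, 119, 147, 158, 160, 143, 114, 88, 80, 81, 83, 117, 158, 173, 173, 171, 169, 170, 169, 170, 169, 170, 168, 168, 169, 172, 173, 171, 138, 122, 123, 96, 84, 84, 85, 71, 71, 84, 86, 88, 129, 153]
336 [73, 94, 134, 159, 160, 132, 90, 75, 66, 55, 52, 58, 74, 79, 83, 85, 83, 91, 110, 126, 144, 160, 166, 165, 164, 162, 155, 133, 108, 89, 76, 77, 96, 135, 163, 164, 135, 98, 74, 65, 78, 83, 88, 129, 154]
342 [108, 152, 161, 129, 78, 50, 49, 72, 86, 87, 87, 72, 64, 74,
[... 372 characters left out ...]
, 138, 139, 140, 140, 142, 143, 139, 142, 140, 139, 139, 141, 139, 140, 139, 139, 140, 139, 142, 141, 141, 133]
82 [139, 141, 139, 140, 140, 141, 140, 139, 140, 141, 130, 116, 139, 139, 136, 137, 136, 135, 138, 137, 138, 140, 140, 140, 141, 139, 141, 139, 139, 141, 144, 127]
86 [132, 141, 145, 141, 141, 139, 141, 143, 131, 78, 53, 44, 52, 56, 52, 53, 62, 63, 69, 70, 58, 23, 25, 44, 63, 75, 104, 135, 148, 146, 146, 124]
90 [132, 132, 133, 135, 136, 125, 89, 52, 54, 83, 58, 41, 41, 48, 51, 57, 55, 53, 49, 50, 67, 67, 69, 68, 72, 72, 72, 70, 52, 25, 20, 23]
94 [131, 131, 130, 103, 77, 124, 125, 46, 57, 52, 31, 32, 36, 49, 58, 57, 59, 55, 46, 38, 45, 50, 75, 116, 114, 65, 69, 68, 71, 70, 66, 36]
```

The cap top is centred at about (297,326) in the side view, against an expected (297,325), so the vial stands upright in the well. I'm handing in.

```bash
python3 -c "
from rig import hand_in
print(hand_in())"
```

```text
the job is handed in; nothing more can be done
None
```

I handed the job in with no verdict returned: all three plates are shingled along the strip, the vial is upright in the well, and the look-alikes and bystanders were never touched.

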